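# Lock the probing frame's hidden carriage with its pin

### The arm

A 6-joint arm with a two-finger parallel gripper is mounted at the origin on the work surface. World frame = base frame: x ahead of the robot, y to its left, z up, the work surface at z = 0. Lengths are in mm, angles in rad, forces in N, time in s.
With the tool pointing down it reaches from about 350 to 775 mm from the base axis. Payload 7.3 kg.
Tool frame: the origin (TCP) lies at the very end of the fingers, on their centre line; the grasp point (between the pads) lies 19 mm behind it; z points along the fingers, y is the line along which they close (so a half turn about z gives the same grasp; the last joint's range is limited). The gripper opens to 92 mm and grips with 3 to 60 N. Pads are 19 mm wide; open, the fingers measure 130 mm over their backs; the gripper's body (75 mm by 190 mm) begins 47 mm behind the grasp point.
Start: joints at [1.198, 0.342, 1.524, -0, 1.275, -0.146], TCP at [118.036, 511.581, 201.341] pointing down, gripper open.
Joint ranges: [-2.53, 2.53], [-0.77, 2.02], [0.04, 2.7], [-1, 4.14], [0.28, 2.66], [-3.11, 3.11]. Speed limits (rad/s): [2.57, 2.57, 3.14, 3.14, 3.14, 3.14].

### API

Orientations are given as [roll, pitch, yaw] about the fixed x, y, z axes, in that order (R = Rz(yaw) Ry(pitch) Rx(roll)).
In Python, from plant import bot gives the robot as it stands.
- The arm moves only by the tool send_rows, never from a script. Its argument "rows" is a list of rows, each an object of numbers: "x", "y", "z": the shift along the tool's x, y, z in units of 0.2 m (1.0 is 0.2 m); "ax", "ay", "az": the turn, a rotation vector about the tool's x, y, z in units of 60 degrees (1.0 is 60 degrees); "jaw": the opening, from -1 (shut) to 1 (fully open), so that 0 is half open. In form: [{"x": .., "y": .., "z": .., "ax": .., "ay": .., "az": .., "jaw": ..}, ...]. A call has exactly 10 rows; each row is the pose to reach, as a shift and turn from the pose commanded when the call began, along the tool's axes at that moment; what a row does not reach only later rows make up. A row lasts 1/8 s, in which the tool goes at most 62.5 mm and 10.7 degrees, less where a joint would pass 70% of its speed; a pose out of reach is approached as far as the arm can. A call with a number of a shift or a turn outside -1 to 1 is refused whole. A call with a gripper value outside its range is refused whole. The fingers move at their own pace and stop on an object; the grip force is fixed at half the most. Time passes only in rows, so rows that repeat a pose let the fingers close, or fill a call up. It gives the time, the measured TCP pose, the force, the opening and the grip force at its end, in the units of the state.
- bot.get_obs(): the state, without advancing time (a new reading comes with each control period).
- bot.capture(name): name is "scene" or "top" or "wrist"; returns (picture, depth): 420x560x3 uint8, red, green, blue; 420x560 float32, mm along the optical axis (not along the pixel's ray), 0 where there is no reading.
- bot.camera_model(name): a dict with "vertical_fov" (degrees; the focal length in pixels is half the picture's height over the tangent of half this angle, whatever the lens; pixels are square), "cx", "cy" (the principal point, pixels), "R" (3x3) and "t" (3): a world point X has camera coordinates R X + t; the wrist camera has in their place "T_tool_cam" (4x4, takes a point from camera to tool coordinates, whose origin is the TCP and whose axes are the flange's). Camera axes: x right, y down, z forward; pixel columns grow to the right and rows downward; lengths in mm; the calibration is good to about 2 mm. The wrist camera is an equidistant fisheye: a pixel r from the principal point sees the ray r / f radians off the axis. A picture is of the moment at which its call begins: read the wrist's pose just before it. camera_model takes no time and is no camera call.
- bot.close_job(): hands the job in; it is judged then, once.
The state is a dict: "time": time; "joint_positions": joint angles; "dq": joint speeds; "tau": joint torques, N m; "tool_pos": TCP position; "tcp_rot": TCP orientation; "contact_force": force on the tool from outside, world axes, zero at the start; "moment": the same for the moment, N m; "grip_width": finger opening in mm; "finger_force": force on a finger pad.
Only numpy, scipy, OpenCV 4.12 (cv2) and the standard library are available. Lean on these libraries where they do the work, as an engineer would, in place of code of your own. Each camera call takes 0.05 s, during which the arm holds its last target. There are 200 camera calls.

### The job

Take the locking pin from its rest and lock the carriage inside the probing frame's base rail: put the shaft into the long slot in the front of the rail, feel gently along the hidden carriage face for its hole, and push the pin fully home, until the handle meets the rail. Then let go. Do not force the pin, and leave everything else on the bench where it is.

Things in the scene. Friction and masses are not known exactly. Their poses are not given: they have to be found in the camera images.
- pin: Locking pin lying level on its rest, 80 g: black handle block 44 long x 22 wide x 24 mm high, with a round steel shaft (10 mm diameter, 55 mm long, last 4 mm tapering to 6 mm) out of the middle of its front end. Origin: centre of the handle. x along the shaft to the tip, z up. Handle's front end at x = +22, tip at x = +77 mm. Take the handle across its 22 mm width from above.
- pin_tip (a point): Centre of the pin's tip, same axes as the pin.
- stand: The pin's rest, a fixed grey stand at the left or right. Origin: underside, straight below the middle of the resting handle; axes as the resting pin, whose axis is 42 mm above the bench. Base 130 x 50 x 6 mm; post 14 mm wide, 30 mm high under the handle; fork 55 mm ahead (20 mm wide, 46.5 mm high) under the shaft. Lift the pin straight up.
- rail: Aluminium base rail of the probing frame, fixed: 80 deep (x), 312 long (y), 80 mm high. Two uprights, 140 mm high, stand 95 mm and more behind its middle at both ends and carry a clear perforated sheet reaching away from the robot. Origin: underside centre; x points into the front face, which is at x = -40 mm, towards the robot.
- slot (a point): Centre of the mouth of the long level slot in the rail's front face, 50 mm above the bench; x points into the slot, square to the face, y along it, z up. The slot is 120 mm long (y -60 to +60) and 16 mm high, its lip 6 mm thick. More than 30 N between the pin and the rail or what is in it does damage.
- face (a point): Middle of the hidden carriage face in the slot, 10 mm behind the mouth, same axes. The flat face fills the slot and gives on springs: 1.5 N to start, then 1.5 N per mm, solid after 6 mm. The carriage is braked. Its one hole, 13 wide (y) x 16 mm high at slot height, lies anywhere from y = -42 to +42 mm, not measured, only felt; 14 mm deep, then room for the whole shaft.
- ecu: Bystander: control unit with a bare circuit board, 130 x 190 x 22 mm, under the clear sheet behind the rail. Origin: underside centre.
- tray: Bystander: grey parts tray 110 x 85 x 30 mm, on the side of the bench where the pin's rest is not. Origin: underside centre.
- spacer: Bystander: flat steel ring 26 mm across, 10 mm high. Origin: underside centre.
- driver: Bystander: screwdriver lying at the left. Origin: on its underside, x along it towards the tip.
- flux: Bystander: small jar 44 mm across, 75 mm high. Origin: underside centre.
- dish: Bystander: terracotta bowl 110 mm across, 60 mm high. Origin: underside centre.
- knobnut: Bystander: black round nut 28 mm across, 18 mm high. Origin: underside centre.
Not all that is in view belongs to the job. There is more than one size of the stand; the job needs the larger. Leave any blue look-alike of the pin alone.

How it is judged (in metres and radians):
On the way, in this order (a step that is already met when the one before it is completed fails the run):
1. the pin is lifted off its rest and carried clear of it (horizontal distance between pin and stand above 0.08 m and height (world z) of pin above 0.04 m), for 0.1 s.
2. the tip of the pin is in the slot (x of pin_tip in the frame of slot above 0.004 m and y of pin_tip in the frame of slot between -0.06 and 0.06 m and z of pin_tip in the frame of slot between -0.012 and 0.012 m), for 0.1 s.
3. the pin is fully home in the carriage's hole (x of pin_tip in the frame of slot above 0.051 m and y of pin_tip in the frame of slot between -0.06 and 0.06 m and z of pin_tip in the frame of slot between -0.012 and 0.012 m), for 0.2 s.
At the end, for the whole second after the job is handed in: The pin is fully home in the carriage's hole (its tip at least 51 mm beyond the rail's front face, within the slot's length and height), released and at rest (all of step 3 and linear speed of pin below 0.02 m/s and contact force between the fingers and pin below 0.1 N); the robot touches nothing.
It fails at once if the pin is forced: more than 30 N between pin and rail or carriage (contact force between pin and rail above 30 N).
It fails at once if a bystander is moved more than 25 mm (distance of any of ecu, tray, spacer, driver, flux, dish, knobnut from where it was at the start of the episode above 0.025 m).
It also fails if it takes over 72 s, if anything falls off the work surface, if the arm or the gripper's body presses on something with over 40 N, if the wrist force passes 120 N, or if a joint passes its speed limit or range.

## Working session

There is one attempt and no reset: what is moved stays moved. The work goes in short steps, Python scripts to look and compute and a tool call to move; the robot and the scene stay as the last step left them, time stands still between calls to the robot, and variables do not carry over. Pictures are saved under pics/ and viewed, at most 12 in all, crops included, and the job is handed in when it is done.

Besides the shell and the picture viewer there is one more tool, called after "Request:" as name(argument=value, ...), one argument or row to a line, values as JSON. send_rows: Moves the arm, as the interface text tells. Its arguments: {"type":"object","properties":{"rows":{"type":"array","items":{"type":"object","properties":{"x":{"type":"number","minimum":-1,"maximum":1},"y":{"type":"number","minimum":-1,"maximum":1},"z":{"type":"number","minimum":-1,"maximum":1},"ax":{"type":"number","minimum":-1,"maximum":1},"ay":{"type":"number","minimum":-1,"maximum":1},"az":{"type":"number","minimum":-1,"maximum":1},"jaw":{"type":"number"}}}}},"required":["rows"]}

```bash
ls; mkdir -p pics; python3 - <<'E'
from plant import bot
import cv2,numpy as np
o=bot.get_obs(); print(o)
for n in ("scene","top"):
    im,d=bot.capture(n); cv2.imwrite(f"pics/{n}.png",cv2.cvtColor(im,cv2.COLOR_RGB2BGR)); np.save(f"pics/{n}_d.npy",d)
    print(n,bot.camera_model(n),(d==0).sum())
print(bot.camera_model("wrist"))
E
```

```text
pics
{'time': 0.0, 'joint_positions': array([ 1.19800471e+00,  3.42711629e-01,  1.52502865e+00,  8.01502742e-06,
        1.27539892e+00, -1.45949758e-01]), 'dq': array([-0.00026074,  0.00088679, -0.00012353, -0.00093603,  0.00104758,
       -0.00019586]), 'tau': array([-2.66497394e-03, -4.31242275e+01, -2.44206047e+01,  7.15786382e-02,
        5.60402346e-02, -8.17010391e-05]), 'tool_pos': array([117.85700247, 511.13671295, 200.64669354]), 'tcp_rot': array([-3.14006366e+00, -2.32500173e-04,  2.91474828e+00]), 'contact_force': array([-0.03980473,  0.48536098,  0.45630424]), 'moment': array([-0.00123574,  0.04407764, -0.04350985]), 'finger_force': 0.0, 'grip_width': 92.02017234701103}
scene {'vertical_fov': 53.49742719385298, 'cx': 280.2814600258157, 'cy': 204.42458852388137, 'R': array([[ 0.90341244,  0.42866662, -0.00953389],
       [ 0.29874306, -0.64523791, -0.70315049],
       [-0.30756877,  0.63238672, -0.71097714]]), 't': array([-485.94334243, -103.64762778, 1151.72227377])} 949
top {'vertical_fov': 45.02697134999012, 'cx': 283.7474447482599, 'cy': 210.2624077679161, 'R': array([[-4.94804718e-04, -9.99972407e-01,  7.41222952e-03],
       [-9.83930136e-01, -8.36637592e-04, -1.78551916e-01],
       [ 1.78553190e-01, -7.38146434e-03, -9.83902573e-01]]), 't': array([  22.13209291,  520.25846497, 1235.06428147])} 933
{'vertical_fov': 65.70646984690485, 'cx': 274.80724792486035, 'cy': 213.64239459350836, 'T_tool_cam': array([[-1.53034381e-03, -9.51438002e-01, -3.07836623e-01,
         8.44907229e+01],
       [ 9.99998829e-01, -1.45723096e-03, -4.67381380e-04,
         1.40350466e-01],
       [-3.90465014e-06, -3.07836978e-01,  9.51439118e-01,
        -1.83106872e+02],
       [ 0.00000000e+00,  0.00000000e+00,  0.00000000e+00,
         1.00000000e+00]])}
```

View pics/top.png

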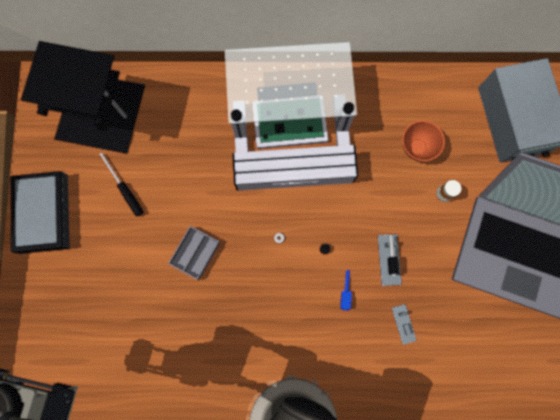

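View pics/scene.png

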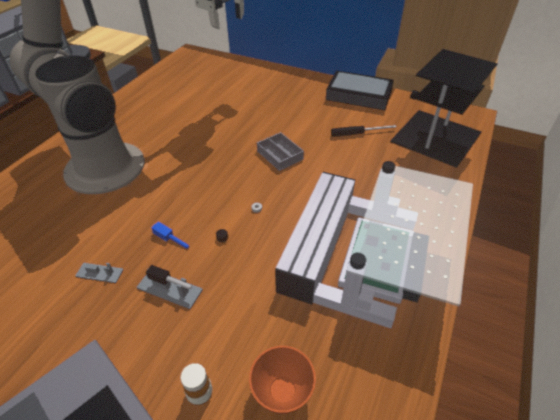

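Top view: the rail is at about (295,167), with its front face towards the robot at row ~187. Candidates for the pin are:
- the black handle and steel shaft on the larger grey stand at (391,260)
- the blue look-alike at (347,290)
- the smaller, empty stand at (403,324)
- the black knob nut at (325,249)

By the description I choose the one on the larger stand, and will check it in a close crop.

```bash
python3 - <<'E'
import cv2,numpy as np
t=cv2.imread("pics/top.png")
a=cv2.resize(t[225:345,330:430],None,fx=5,fy=5,interpolation=cv2.INTER_CUBIC)  # 500x600
b=cv2.resize(t[135:200,225:365],None,fx=5.7,fy=5.7,interpolation=cv2.INTER_CUBIC)
cv2.imwrite("pics/ca.png",a);cv2.imwrite("pics/cb.png",b)
E
```

```text
(no output)
```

View pics/ca.png

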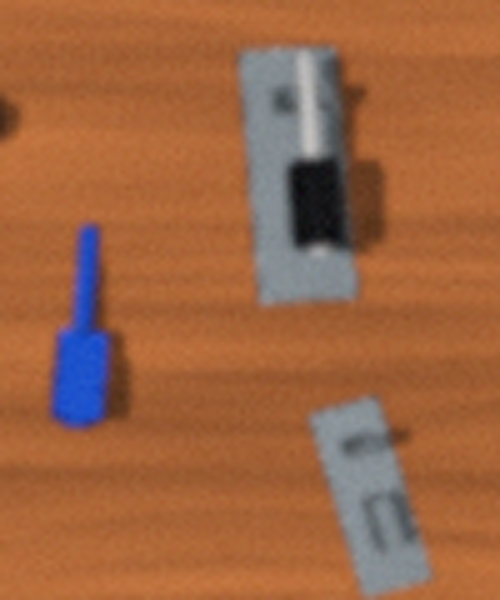

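View pics/cb.png

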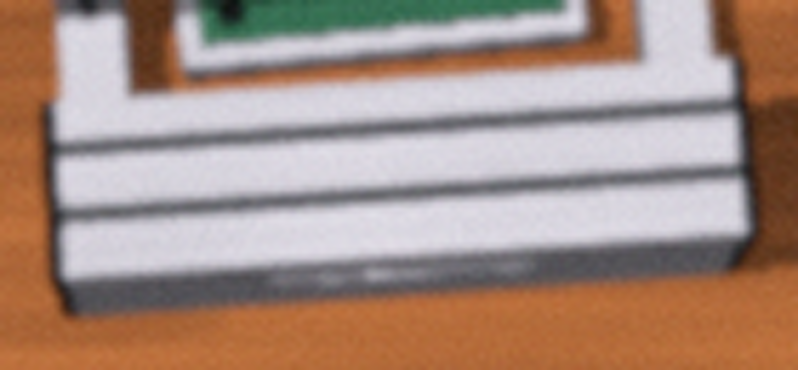

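The crop confirms the choice: black handle at crop (320,202), i.e. top pixel (394,265). The steel shaft runs to (391,235) on the larger stand. The rail's top front edge runs from (235.9,184.1) to (356.6,176.2).

```bash
cat > h.py <<'E'
from plant import bot
import numpy as np, cv2
from scipy.spatial.transform import Rotation as Ro
def model(name,pose=None):
    m=bot.camera_model(name); f=210/np.tan(np.radians(m["vertical_fov"])/2)
    if "R" in m: R=m["R"].T; c=-R@m["t"]
    else:
        T=m["T_tool_cam"]; Rt=Ro.from_euler("xyz",pose[1]).as_matrix()
        R=Rt@T[:3,:3]; c=Rt@T[:3,3]+pose[0]
    return m,f,R,c
def at_z(name,uv,z,pose=None):
    m,f,R,c=model(name,pose); out=[]
    for u,v in uv:
        a,b=u-m["cx"],v-m["cy"]
        if name=="wrist":
            r=np.hypot(a,b); th=r/f; ray=np.array([a/r*np.sin(th),b/r*np.sin(th),np.cos(th)])
        else: ray=np.array([a/f,b/f,1])
        w=R@ray; out.append(c+w*(z-c[2])/w[2])
    return np.array(out)
def pose():
    o=bot.get_obs(); return o["tool_pos"],o["tcp_rot"]
def goto(p,yaw,p0=None,r0=None):
    """units to send for target TCP p (mm), yaw, tool down"""
    o=bot.get_obs(); R0=Ro.from_euler("xyz",o["tcp_rot"])
    d=R0.inv().apply(np.array(p)-o["tool_pos"])/200
    t=np.degrees((R0.inv()*Ro.from_euler("xyz",[np.pi,0,yaw])).as_rotvec())/60
    print("shift",d.round(4),"turn",t.round(4))
E
python3 - <<'E'
from h import *
crop=lambda P,o,s:[(o[0]+x/s,o[1]+y/s) for x,y in P]
h=at_z("top",crop([(291,163),(335,160),(345,243),(296,246)],(330,225),5),54); print("handle",h.round(1),h.mean(0))
s=at_z("top",crop([(305,55),(314,155)],(330,225),5),47); print("shaft",s.round(1),np.arctan2(*(s[0]-s[1])[1::-1]))
r=at_z("top",crop([(62,280),(750,235),(738,60),(50,105)],(225,135),5.7),80); print("rail",r.round(1),r.mean(0),np.linalg.norm(r[0]-r[1]),np.linalg.norm(r[1]-r[2]))
e=(r[1]-r[0]); print("rail yaw",np.arctan2(e[0],-e[1]))
goto([h.mean(0)[0]-20,h.mean(0)[1],200],np.pi-0.0)
E
```

```text
handle [[ 400.  -236.4   54. ]
 [ 401.5 -258.3   54. ]
 [ 360.6 -261.6   54. ]
 [ 359.1 -237.4   54. ]] [ 380.28436026 -248.43143336   54.        ]
shaft [[ 454.8 -247.    47. ]
 [ 404.6 -249.6   47. ]] 0.05111611890749748
rail [[ 580.1  141.4   80. ]
 [ 600.7 -159.4   80. ]
 [ 680.5 -156.2   80. ]
 [ 659.3  148.    80. ]] [630.14419395  -6.54919343  80.        ] 301.4842053396635 79.80384011455634
rail yaw 0.06836601650501696
shift [-2.035  -3.4283  0.0078] turn [-0.0012 -0.0003 -0.2166]
```

Request:
send_rows(
  rows=[
    {"x": -0.1,"y": -0.08,"az": -0.02},
    {"x": -0.25,"y": -0.2,"az": -0.06},
    {"x": -0.4,"y": -0.34,"az": -0.1},
    {"x": -0.55,"y": -0.46,"az": -0.14},
    {"x": -0.7,"y": -0.6,"az": -0.18},
    {"x": -0.85,"y": -0.72,"az": -0.2166},
    {"x": -0.95,"y": -0.81,"az": -0.2166},
    {"x": -0.95,"y": -0.81,"az": -0.2166},
    {"x": -0.95,"y": -0.81,"az": -0.2166},
    {"x": -0.95,"y": -0.81,"az": -0.2166},
  ],
)

```text
schema error: expected keys x, y, z, ax, ay, az, jaw
```

Request:
send_rows(
  rows=[
    {"x": -0.1,"y": -0.15},
    {"x": -0.2,"y": -0.3},
    {"x": -0.3,"y": -0.45},
    {"x": -0.4,"y": -0.6},
    {"x": -0.5,"y": -0.75},
    {"x": -0.6,"y": -0.9},
    {"x": -0.65,"y": -1},
    {"x": -0.65,"y": -1},
    {"x": -0.65,"y": -1},
    {"x": -0.65,"y": -1},
  ],
)

```text
schema error: expected keys x, y, z, ax, ay, az, jaw
```

Request:
send_rows(
  rows=[
    {"y": -0.15},
    {"y": -0.3},
    {"y": -0.45},
    {"y": -0.6},
    {"y": -0.75},
    {"y": -0.9},
    {"y": -1},
    {"y": -1},
    {"y": -1},
    {"y": -1},
  ],
)

```text
schema error: expected keys x, y, z, ax, ay, az, jaw
```

Request:
send_rows(
  rows=[
    {"x": 0.05,"y": -0.15},
    {"x": 0.1,"y": -0.3},
    {"x": 0.15,"y": -0.45},
    {"x": 0.2,"y": -0.6},
    {"x": 0.2,"y": -0.75},
    {"x": 0.2,"y": -0.8},
    {"x": 0.2,"y": -0.8},
    {"x": 0.2,"y": -0.8},
    {"x": 0.2,"y": -0.8},
    {"x": 0.2,"y": -0.8},
  ],
)

```text
schema error: expected keys x, y, z, ax, ay, az, jaw
```

```bash
python3 - <<'E'
from h import *
o=bot.get_obs();np.save("pics/p1.npy",np.array([o["tool_pos"],o["tcp_rot"]]));print(o["time"],o["tool_pos"],o["tcp_rot"],o["joint_positions"],o["contact_force"])
im,d=bot.capture("wrist"); cv2.imwrite("pics/w1.png",cv2.cvtColor(im,cv2.COLOR_RGB2BGR)); np.save("pics/w1_d.npy",d)
E
```

```text
0.1 [117.90157888 511.19972178 200.72887235] [-3.14028129e+00 -1.88258647e-04  2.91477482e+00] [ 1.19797701e+00  3.42639246e-01  1.52490076e+00 -4.73012680e-06
  1.27537744e+00 -1.46000227e-01] [-0.17889162 -0.98565968  0.51626911]
```

View pics/w1.png

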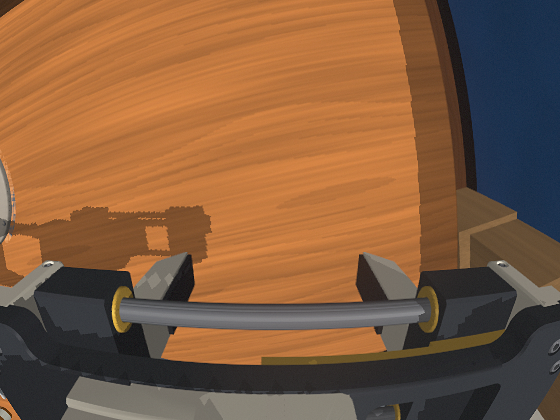

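The wrist view shows the fingers at rows 255–330 and the bench beyond them towards tool +x. No move has run yet, because every row needs all the keys.

Request:
send_rows(
  rows=[
    {"x": -0.1,"y": -0.08,"z": 0,"ax": 0,"ay": 0,"az": -0.02,"jaw": 1},
    {"x": -0.25,"y": -0.2,"z": 0,"ax": 0,"ay": 0,"az": -0.06,"jaw": 1},
    {"x": -0.4,"y": -0.34,"z": 0,"ax": 0,"ay": 0,"az": -0.1,"jaw": 1},
    {"x": -0.55,"y": -0.46,"z": 0,"ax": 0,"ay": 0,"az": -0.14,"jaw": 1},
    {"x": -0.7,"y": -0.6,"z": 0,"ax": 0,"ay": 0,"az": -0.18,"jaw": 1},
    {"x": -0.85,"y": -0.72,"z": 0,"ax": 0,"ay": 0,"az": -0.2166,"jaw": 1},
    {"x": -0.95,"y": -0.81,"z": 0,"ax": 0,"ay": 0,"az": -0.2166,"jaw": 1},
    {"x": -0.95,"y": -0.81,"z": 0,"ax": 0,"ay": 0,"az": -0.2166,"jaw": 1},
    {"x": -0.95,"y": -0.81,"z": 0,"ax": 0,"ay": 0,"az": -0.2166,"jaw": 1},
    {"x": -0.95,"y": -0.81,"z": 0,"ax": 0,"ay": 0,"az": -0.2166,"jaw": 1},
  ],
)

```text
time: 1.4
tool_pos: [266.2, 311.6, 201.3]
tcp_rot: [3.141, -0.0, -3.14]
contact_force: [-0.5, -0.1, -0.9]
grip_width: 91.8
finger_force: 0.0
```

Request:
send_rows(
  rows=[
    {"x": -0.1,"y": -0.12,"z": 0,"ax": 0,"ay": 0,"az": 0,"jaw": 1},
    {"x": -0.2,"y": -0.25,"z": 0,"ax": 0,"ay": 0,"az": 0,"jaw": 1},
    {"x": -0.3,"y": -0.4,"z": 0,"ax": 0,"ay": 0,"az": 0,"jaw": 1},
    {"x": -0.4,"y": -0.5,"z": 0,"ax": 0,"ay": 0,"az": 0,"jaw": 1},
    {"x": -0.5,"y": -0.6,"z": 0,"ax": 0,"ay": 0,"az": 0,"jaw": 1},
    {"x": -0.6,"y": -0.7,"z": 0,"ax": 0,"ay": 0,"az": 0,"jaw": 1},
    {"x": -0.7,"y": -0.8,"z": 0,"ax": 0,"ay": 0,"az": 0,"jaw": 1},
    {"x": -0.75,"y": -0.9,"z": 0,"ax": 0,"ay": 0,"az": 0,"jaw": 1},
    {"x": -0.8,"y": -0.95,"z": 0,"ax": 0,"ay": 0,"az": 0,"jaw": 1},
    {"x": -0.8,"y": -1,"z": 0,"ax": 0,"ay": 0,"az": 0,"jaw": 1},
  ],
)

```text
time: 2.65
tool_pos: [427.1, 111.1, 201.2]
tcp_rot: [3.141, -0.0, -3.141]
contact_force: [0.2, 0.3, -0.6]
grip_width: 91.8
finger_force: 0.0
```

Request:
send_rows(
  rows=[
    {"x": 0,"y": -0.1,"z": 0,"ax": 0,"ay": 0,"az": 0,"jaw": 1},
    {"x": 0,"y": -0.2,"z": 0,"ax": 0,"ay": 0,"az": 0,"jaw": 1},
    {"x": 0,"y": -0.3,"z": 0,"ax": 0,"ay": 0,"az": 0,"jaw": 1},
    {"x": 0,"y": -0.4,"z": 0,"ax": 0,"ay": 0,"az": 0,"jaw": 1},
    {"x": 0,"y": -0.5,"z": 0,"ax": 0,"ay": 0,"az": 0,"jaw": 1},
    {"x": 0,"y": -0.6,"z": 0,"ax": 0,"ay": 0,"az": 0,"jaw": 1},
    {"x": 0,"y": -0.7,"z": 0,"ax": 0,"ay": 0,"az": 0,"jaw": 1},
    {"x": 0,"y": -0.8,"z": 0,"ax": 0,"ay": 0,"az": 0,"jaw": 1},
    {"x": 0,"y": -0.9,"z": 0,"ax": 0,"ay": 0,"az": 0,"jaw": 1},
    {"x": 0,"y": -1,"z": 0,"ax": 0,"ay": 0,"az": 0,"jaw": 1},
  ],
)

```text
time: 3.9
tool_pos: [426.5, -89.0, 201.4]
tcp_rot: [3.141, -0.0, -3.141]
contact_force: [0.3, 0.0, 0.1]
grip_width: 91.7
finger_force: 0.0
```

Request:
send_rows(
  rows=[
    {"x": 0,"y": -0.12,"z": 0,"ax": 0,"ay": 0,"az": 0,"jaw": 1},
    {"x": 0,"y": -0.25,"z": 0,"ax": 0,"ay": 0,"az": 0,"jaw": 1},
    {"x": 0,"y": -0.37,"z": 0,"ax": 0,"ay": 0,"az": 0,"jaw": 1},
    {"x": 0,"y": -0.5,"z": 0,"ax": 0,"ay": 0,"az": 0,"jaw": 1},
    {"x": 0,"y": -0.62,"z": 0,"ax": 0,"ay": 0,"az": 0,"jaw": 1},
    {"x": 0,"y": -0.72,"z": 0,"ax": 0,"ay": 0,"az": 0,"jaw": 1},
    {"x": 0,"y": -0.8,"z": 0,"ax": 0,"ay": 0,"az": 0,"jaw": 1},
    {"x": 0,"y": -0.8,"z": 0,"ax": 0,"ay": 0,"az": 0,"jaw": 1},
    {"x": 0,"y": -0.8,"z": 0,"ax": 0,"ay": 0,"az": 0,"jaw": 1},
    {"x": 0,"y": -0.8,"z": 0,"ax": 0,"ay": 0,"az": 0,"jaw": 1},
  ],
)

```text
time: 5.15
tool_pos: [426.8, -248.3, 201.3]
tcp_rot: [3.141, 0.0, -3.141]
contact_force: [0.0, 0.2, -0.5]
grip_width: 91.8
finger_force: 0.0
```

```bash
cat > w.py <<'E'
from h import *
import sys
n=sys.argv[1]
o=bot.get_obs();np.save(f"pics/{n}_p.npy",np.array([o["tool_pos"],o["tcp_rot"]]));print(o["time"],o["tool_pos"],o["tcp_rot"],o["joint_positions"],o["contact_force"])
im,d=bot.capture("wrist"); cv2.imwrite(f"pics/{n}.png",cv2.cvtColor(im,cv2.COLOR_RGB2BGR)); np.save(f"pics/{n}_d.npy",d)
E
python3 w.py w2; python3 -c "
import cv2;a=cv2.imread('pics/w2.png')[100:300,140:420];cv2.imwrite('pics/w2c.png',cv2.resize(a,None,fx=2.8,fy=2.8,interpolation=cv2.INTER_CUBIC))"
```

```text
5.15 [ 426.78600865 -248.31854036  201.34510147] [ 3.14129010e+00  2.90662758e-05 -3.14084056e+00] [-6.82485233e-01  2.84978108e-01  1.60671179e+00  2.66584895e-04
  1.25007123e+00 -2.25411773e+00] [ 0.01753501  0.23569584 -0.45489794]
```

View pics/w2c.png

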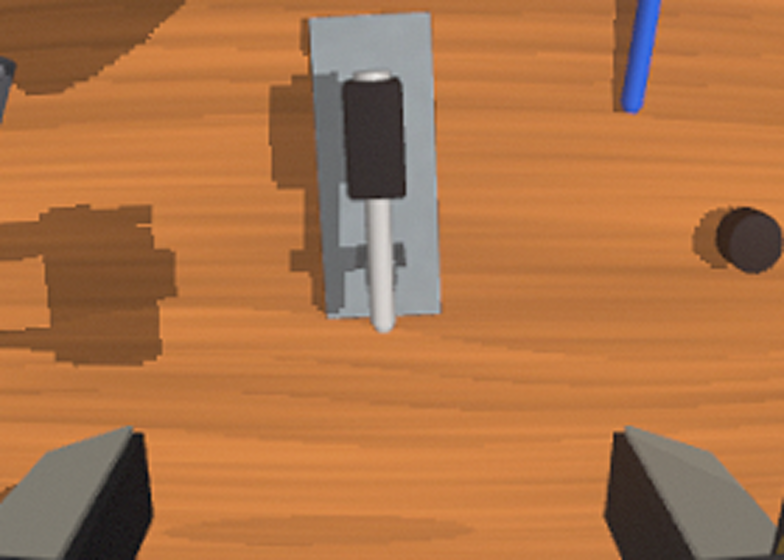

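The crop shows the handle's top face with corners near (344,82), (402,82), (406,197) and (349,197). The shaft tip is at (384,328), between the open fingers further ahead.

```bash
python3 - <<'E'
from h import *
p=np.load("pics/w2_p.npy")
crop=lambda P:[(140+x/2.8,100+y/2.8) for x,y in P]
h=at_z("wrist",crop([(344,82),(402,82),(406,197),(349,197)]),54,p); print(h.round(1),h.mean(0))
print(np.linalg.norm(h[0]-h[1]),np.linalg.norm(h[1]-h[2]))
s=at_z("wrist",crop([(378.5,205),(384.5,320),(385,329)]),43,p); print(s.round(1))
v=s[1]-h.mean(0); print("yaw",np.arctan2(v[1],v[0]), np.arctan2(*(h[3]-h[0])[1::-1]),np.arctan2(*(h[2]-h[1])[1::-1]))
b=at_z("wrist",crop([(311,19),(430,13),(440,313),(327,318)]),6,p); print("base",b.round(1),b.mean(0),np.arctan2(*(b[2]-b[1])[1::-1]),np.arctan2(*(b[3]-b[0])[1::-1]))
# rail depth-based fit from scene/top cameras: top surface points
m,f,R,c=model("top"); d=np.load("pics/top_d.npy")
v,u=np.mgrid[0:420,0:560]; X=np.stack([(u-m["cx"])/f*d,(v-m["cy"])/f*d,d],-1)@R.T+c
M=(d>0)&(abs(X[...,2]-80)<6)&(X[...,0]>560)&(X[...,0]<700)&(abs(X[...,1])<200)
P=X[M]; print(len(P),P.mean(0),cv2.minAreaRect(P[:,:2].astype(np.float32)))
bx=cv2.boxPoints(cv2.minAreaRect(P[:,:2].astype(np.float32)));print(bx)
E
```

```text
[[ 360.  -260.1   54. ]
 [ 360.  -239.2   54. ]
 [ 402.4 -237.6   54. ]
 [ 402.4 -258.6   54. ]] [ 381.21144434 -248.86936402   54.        ]
20.850864584109882 42.40775178188852
[[ 407.5 -247.7   43. ]
 [ 453.6 -245.3   43. ]
 [ 457.3 -245.1   43. ]]
yaw 0.0486222807541591 0.03599145753212219 0.0388147230745946
base [[ 336.2 -275.2    6. ]
 [ 333.8 -226.5    6. ]
 [ 462.4 -220.8    6. ]
 [ 464.7 -270.2    6. ]] [ 399.27947918 -248.17649152    6.        ] 0.04470931370768962 0.03898298313872133
3800 [631.40821462  -3.59718925  79.15448859] ((632.2210083007812, -4.104583740234375), (82.63786315917969, 311.9439392089844), 3.936720132827759)
[[ 580.2914   148.66264]
 [ 601.70776 -162.54527]
 [ 684.15063 -156.87181]
 [ 662.73425  154.3361 ]]
```

Request:
send_rows(
  rows=[
    {"x": 0.08,"y": 0,"z": 0.05,"ax": 0,"ay": 0,"az": -0.02,"jaw": 0.6},
    {"x": 0.16,"y": 0,"z": 0.15,"ax": 0,"ay": 0,"az": -0.042,"jaw": 0.6},
    {"x": 0.23,"y": -0.003,"z": 0.3,"ax": 0,"ay": 0,"az": -0.042,"jaw": 0.6},
    {"x": 0.23,"y": -0.003,"z": 0.45,"ax": 0,"ay": 0,"az": -0.042,"jaw": 0.6},
    {"x": 0.23,"y": -0.003,"z": 0.6,"ax": 0,"ay": 0,"az": -0.042,"jaw": 0.6},
    {"x": 0.23,"y": -0.003,"z": 0.72,"ax": 0,"ay": 0,"az": -0.042,"jaw": 0.6},
    {"x": 0.23,"y": -0.003,"z": 0.8,"ax": 0,"ay": 0,"az": -0.042,"jaw": 0.6},
    {"x": 0.23,"y": -0.003,"z": 0.85,"ax": 0,"ay": 0,"az": -0.042,"jaw": 0.6},
    {"x": 0.23,"y": -0.003,"z": 0.87,"ax": 0,"ay": 0,"az": -0.042,"jaw": 0.6},
    {"x": 0.23,"y": -0.003,"z": 0.87,"ax": 0,"ay": 0,"az": -0.042,"jaw": 0.6},
  ],
)

```text
time: 6.45
tool_pos: [380.9, -249.6, 27.5]
tcp_rot: [-3.141, 0.0, -3.097]
contact_force: [0.2, -0.0, 0.5]
grip_width: 73.1
finger_force: 0.0
```

Request:
send_rows(
  rows=[
    {"x": 0,"y": 0,"z": 0,"ax": 0,"ay": 0,"az": 0,"jaw": -1},
    {"x": 0,"y": 0,"z": 0,"ax": 0,"ay": 0,"az": 0,"jaw": -1},
    {"x": 0,"y": 0,"z": 0,"ax": 0,"ay": 0,"az": 0,"jaw": -1},
    {"x": 0,"y": 0,"z": 0,"ax": 0,"ay": 0,"az": 0,"jaw": -1},
    {"x": 0,"y": 0,"z": 0,"ax": 0,"ay": 0,"az": 0,"jaw": -1},
    {"x": 0,"y": 0,"z": 0,"ax": 0,"ay": 0,"az": 0,"jaw": -1},
    {"x": 0,"y": 0,"z": 0,"ax": 0,"ay": 0,"az": 0,"jaw": -1},
    {"x": 0,"y": 0,"z": 0,"ax": 0,"ay": 0,"az": 0,"jaw": -1},
    {"x": 0,"y": 0,"z": 0,"ax": 0,"ay": 0,"az": 0,"jaw": -1},
    {"x": 0,"y": 0,"z": 0,"ax": 0,"ay": 0,"az": 0,"jaw": -1},
  ],
)

```text
time: 7.7
tool_pos: [380.8, -249.6, 27.3]
tcp_rot: [3.142, 0.0, -3.098]
contact_force: [0.2, -0.2, 1.0]
grip_width: 20.1
finger_force: 30.0
```

Request:
send_rows(
  rows=[
    {"x": 0,"y": 0,"z": -0.02,"ax": 0,"ay": 0,"az": 0,"jaw": -1},
    {"x": 0,"y": 0,"z": -0.06,"ax": 0,"ay": 0,"az": 0,"jaw": -1},
    {"x": 0,"y": 0,"z": -0.12,"ax": 0,"ay": 0,"az": 0,"jaw": -1},
    {"x": 0,"y": 0,"z": -0.2,"ax": 0,"ay": 0,"az": 0,"jaw": -1},
    {"x": 0,"y": 0,"z": -0.3,"ax": 0,"ay": 0,"az": 0,"jaw": -1},
    {"x": 0,"y": 0,"z": -0.4,"ax": 0,"ay": 0,"az": 0,"jaw": -1},
    {"x": 0,"y": 0,"z": -0.48,"ax": 0,"ay": 0,"az": 0,"jaw": -1},
    {"x": 0,"y": 0,"z": -0.5,"ax": 0,"ay": 0,"az": 0,"jaw": -1},
    {"x": 0,"y": 0,"z": -0.5,"ax": 0,"ay": 0,"az": 0,"jaw": -1},
    {"x": 0,"y": 0,"z": -0.5,"ax": 0,"ay": 0,"az": 0,"jaw": -1},
  ],
)

```text
time: 8.95
tool_pos: [380.4, -249.3, 126.8]
tcp_rot: [3.141, -0.001, -3.098]
contact_force: [0.9, 0.5, -0.6]
grip_width: 20.2
finger_force: 30.0
```

```bash
python3 w.py w3; python3 -c "
import cv2;a=cv2.imread('pics/w3.png');cv2.imwrite('pics/w3c.png',cv2.resize(a[180:400,140:420],None,fx=2.7,fy=2.7,interpolation=cv2.INTER_CUBIC))"
```

```text
8.95 [ 380.42395364 -249.26349769  126.7620172 ] [ 3.14061419e+00 -7.90720944e-04 -3.09762912e+00] [-7.48915899e-01  2.97403628e-01  1.81866037e+00  1.44206378e-04
  1.02678062e+00 -2.36375009e+00] [ 0.87822363  0.54169013 -0.58757796]
```

View pics/w3c.png

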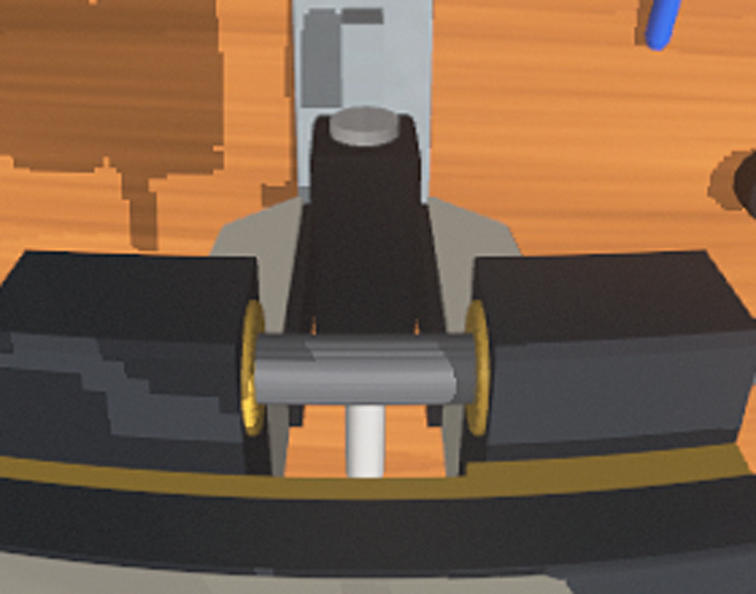

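The pin is held straight in the pads, with the handle centred between the fingers. The stand below is empty. Next I carry it to just in front of the slot's right part.

Request:
send_rows(
  rows=[
    {"x": -0.04,"y": 0.06,"z": 0,"ax": 0,"ay": 0,"az": 0,"jaw": -1},
    {"x": -0.11,"y": 0.18,"z": 0,"ax": 0,"ay": 0,"az": -0.005,"jaw": -1},
    {"x": -0.2,"y": 0.33,"z": 0,"ax": 0,"ay": 0,"az": -0.01,"jaw": -1},
    {"x": -0.3,"y": 0.48,"z": 0,"ax": 0,"ay": 0,"az": -0.015,"jaw": -1},
    {"x": -0.4,"y": 0.63,"z": 0.05,"ax": 0,"ay": 0,"az": -0.02,"jaw": -1},
    {"x": -0.5,"y": 0.78,"z": 0.15,"ax": 0,"ay": 0,"az": -0.0236,"jaw": -1},
    {"x": -0.56,"y": 0.88,"z": 0.26,"ax": 0,"ay": 0,"az": -0.0236,"jaw": -1},
    {"x": -0.59,"y": 0.93,"z": 0.36,"ax": 0,"ay": 0,"az": -0.0236,"jaw": -1},
    {"x": -0.604,"y": 0.948,"z": 0.43,"ax": 0,"ay": 0,"az": -0.0236,"jaw": -1},
    {"x": -0.604,"y": 0.948,"z": 0.4575,"ax": 0,"ay": 0,"az": -0.0236,"jaw": -1},
  ],
)

```text
time: 10.25
tool_pos: [492.7, -54.4, 35.0]
tcp_rot: [3.141, -0.001, -3.072]
contact_force: [-0.2, -0.1, -1.2]
grip_width: 20.5
finger_force: 30.0
```

```bash
python3 w.py w4; python3 - <<'E'
from h import *
o=bot.get_obs(); print(o["tool_pos"],o["tcp_rot"],o["contact_force"])
im,d=bot.capture("scene"); a=cv2.cvtColor(im,cv2.COLOR_RGB2BGR)[170:310,200:360]
cv2.imwrite("pics/s4c.png",cv2.resize(a,None,fx=4.2,fy=4.2,interpolation=cv2.INTER_CUBIC))
E
```

```text
10.25 [492.72967205 -54.35150936  34.96481081] [ 3.14104861e+00 -1.36404927e-03 -3.07225436e+00] [-2.64646209e-01  4.95547059e-01  1.81310159e+00  9.01999131e-05
  8.34411021e-01 -1.90484109e+00] [-0.15266548 -0.12601436 -1.2396732 ]
[492.5824157  -54.71383927  34.84798162] [ 3.14106769e+00 -1.43620795e-03 -3.07278434e+00] [-1.24361186  0.42801156 -1.20894298]
```

View pics/w4.png

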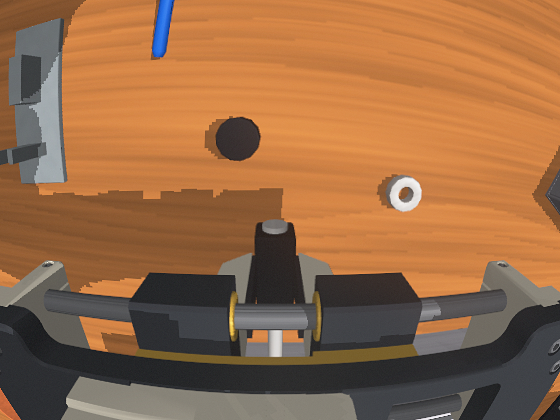

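View pics/s4c.png

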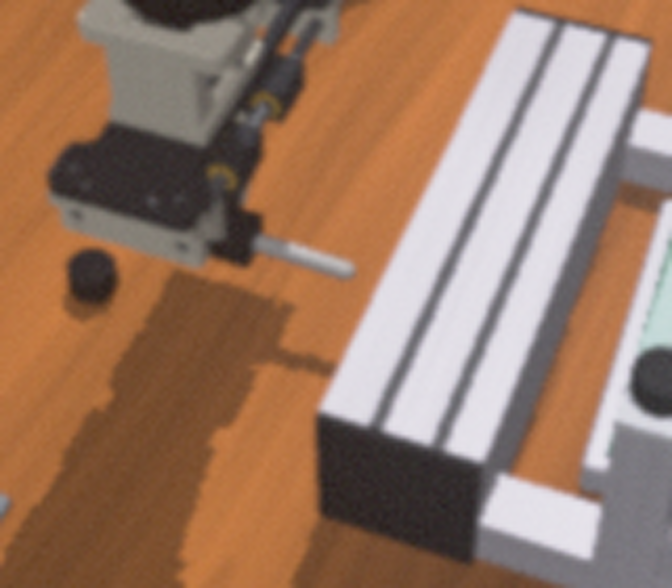

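The wrist view shows the pin still held square at (275,230–345). The knob nut at (238,138) and the ring at (405,193) are undisturbed. The scene crop shows the level shaft tip at crop (350,270), about 25 mm short of the rail's front face.

Request:
send_rows(
  rows=[
    {"x": -0.02,"y": 0,"z": 0,"ax": 0,"ay": 0,"az": 0,"jaw": -1},
    {"x": -0.05,"y": 0,"z": 0,"ax": 0,"ay": 0,"az": 0,"jaw": -1},
    {"x": -0.08,"y": 0,"z": 0,"ax": 0,"ay": 0,"az": 0,"jaw": -1},
    {"x": -0.1,"y": 0,"z": 0,"ax": 0,"ay": 0,"az": 0,"jaw": -1},
    {"x": -0.11,"y": 0,"z": 0,"ax": 0,"ay": 0,"az": 0,"jaw": -1},
    {"x": -0.12,"y": 0,"z": 0,"ax": 0,"ay": 0,"az": 0,"jaw": -1},
    {"x": -0.13,"y": 0,"z": 0,"ax": 0,"ay": 0,"az": 0,"jaw": -1},
    {"x": -0.135,"y": 0,"z": 0,"ax": 0,"ay": 0,"az": 0,"jaw": -1},
    {"x": -0.14,"y": 0,"z": 0,"ax": 0,"ay": 0,"az": 0,"jaw": -1},
    {"x": -0.14,"y": 0,"z": 0,"ax": 0,"ay": 0,"az": 0,"jaw": -1},
  ],
)

```text
time: 11.6
tool_pos: [521.0, -52.9, 35.8]
tcp_rot: [3.141, -0.0, -3.073]
contact_force: [0.6, -0.0, -0.4]
grip_width: 20.3
finger_force: 30.0
```

Request:
send_rows(
  rows=[
    {"x": -0.005,"y": 0,"z": 0,"ax": 0,"ay": 0,"az": 0,"jaw": -1},
    {"x": -0.01,"y": 0,"z": 0,"ax": 0,"ay": 0,"az": 0,"jaw": -1},
    {"x": -0.015,"y": 0,"z": 0,"ax": 0,"ay": 0,"az": 0,"jaw": -1},
    {"x": -0.02,"y": 0,"z": 0,"ax": 0,"ay": 0,"az": 0,"jaw": -1},
    {"x": -0.02,"y": 0,"z": 0,"ax": 0,"ay": 0,"az": 0,"jaw": -1},
    {"x": -0.02,"y": 0,"z": 0,"ax": 0,"ay": 0,"az": 0,"jaw": -1},
    {"x": -0.02,"y": 0,"z": 0,"ax": 0,"ay": 0,"az": 0,"jaw": -1},
    {"x": -0.02,"y": 0,"z": 0,"ax": 0,"ay": 0,"az": 0,"jaw": -1},
    {"x": -0.02,"y": 0,"z": 0,"ax": 0,"ay": 0,"az": 0,"jaw": -1},
    {"x": -0.02,"y": 0,"z": 0,"ax": 0,"ay": 0,"az": 0,"jaw": -1},
  ],
)

```text
time: 12.85
tool_pos: [525.0, -52.6, 35.8]
tcp_rot: [3.142, 0.0, -3.073]
contact_force: [-0.6, -0.6, -1.0]
grip_width: 20.3
finger_force: 30.0
```

Request:
send_rows(
  rows=[
    {"x": -0.004,"y": 0,"z": 0,"ax": 0,"ay": 0,"az": 0,"jaw": -1},
    {"x": -0.008,"y": 0,"z": 0,"ax": 0,"ay": 0,"az": 0,"jaw": -1},
    {"x": -0.012,"y": 0,"z": 0,"ax": 0,"ay": 0,"az": 0,"jaw": -1},
    {"x": -0.016,"y": 0,"z": 0,"ax": 0,"ay": 0,"az": 0,"jaw": -1},
    {"x": -0.02,"y": 0,"z": 0,"ax": 0,"ay": 0,"az": 0,"jaw": -1},
    {"x": -0.02,"y": 0,"z": 0,"ax": 0,"ay": 0,"az": 0,"jaw": -1},
    {"x": -0.02,"y": 0,"z": 0,"ax": 0,"ay": 0,"az": 0,"jaw": -1},
    {"x": -0.02,"y": 0,"z": 0,"ax": 0,"ay": 0,"az": 0,"jaw": -1},
    {"x": -0.02,"y": 0,"z": 0,"ax": 0,"ay": 0,"az": 0,"jaw": -1},
    {"x": -0.02,"y": 0,"z": 0,"ax": 0,"ay": 0,"az": 0,"jaw": -1},
  ],
)

```text
time: 14.1
tool_pos: [528.9, -52.4, 35.8]
tcp_rot: [3.141, -0.0, -3.073]
contact_force: [-1.8, 0.4, -0.5]
grip_width: 20.6
finger_force: 30.0
```

Request:
send_rows(
  rows=[
    {"x": -0.004,"y": 0,"z": 0,"ax": 0,"ay": 0,"az": 0,"jaw": -1},
    {"x": -0.008,"y": 0,"z": 0,"ax": 0,"ay": 0,"az": 0,"jaw": -1},
    {"x": -0.012,"y": 0,"z": 0,"ax": 0,"ay": 0,"az": 0,"jaw": -1},
    {"x": -0.012,"y": 0,"z": 0,"ax": 0,"ay": 0,"az": 0,"jaw": -1},
    {"x": -0.012,"y": 0,"z": 0,"ax": 0,"ay": 0,"az": 0,"jaw": -1},
    {"x": -0.012,"y": 0,"z": 0,"ax": 0,"ay": 0,"az": 0,"jaw": -1},
    {"x": -0.012,"y": 0,"z": 0,"ax": 0,"ay": 0,"az": 0,"jaw": -1},
    {"x": -0.012,"y": 0,"z": 0,"ax": 0,"ay": 0,"az": 0,"jaw": -1},
    {"x": -0.012,"y": 0,"z": 0,"ax": 0,"ay": 0,"az": 0,"jaw": -1},
    {"x": -0.012,"y": 0,"z": 0,"ax": 0,"ay": 0,"az": 0,"jaw": -1},
  ],
)

```text
time: 15.35
tool_pos: [530.7, -52.1, 35.6]
tcp_rot: [3.141, -0.002, -3.073]
contact_force: [-5.0, -0.1, -0.4]
grip_width: 20.2
finger_force: 30.0
```

Contact force is 5 N, so the face is felt about 2 mm compressed. Now I hop along it: back off, step 5 mm, press again.

Request:
send_rows(
  rows=[
    {"x": 0.02,"y": 0,"z": 0,"ax": 0,"ay": 0,"az": 0,"jaw": -1},
    {"x": 0.02,"y": 0.012,"z": 0,"ax": 0,"ay": 0,"az": 0,"jaw": -1},
    {"x": 0.02,"y": 0.025,"z": 0,"ax": 0,"ay": 0,"az": 0,"jaw": -1},
    {"x": 0.02,"y": 0.025,"z": 0,"ax": 0,"ay": 0,"az": 0,"jaw": -1},
    {"x": 0.01,"y": 0.025,"z": 0,"ax": 0,"ay": 0,"az": 0,"jaw": -1},
    {"x": 0,"y": 0.025,"z": 0,"ax": 0,"ay": 0,"az": 0,"jaw": -1},
    {"x": 0,"y": 0.025,"z": 0,"ax": 0,"ay": 0,"az": 0,"jaw": -1},
    {"x": 0,"y": 0.025,"z": 0,"ax": 0,"ay": 0,"az": 0,"jaw": -1},
    {"x": 0,"y": 0.025,"z": 0,"ax": 0,"ay": 0,"az": 0,"jaw": -1},
    {"x": 0,"y": 0.025,"z": 0,"ax": 0,"ay": 0,"az": 0,"jaw": -1},
  ],
)

```text
time: 16.6
tool_pos: [530.1, -47.1, 35.5]
tcp_rot: [3.141, -0.002, -3.073]
contact_force: [-5.2, -0.9, -0.4]
grip_width: 20.2
finger_force: 30.0
```

Request:
send_rows(
  rows=[
    {"x": 0.02,"y": 0,"z": 0,"ax": 0,"ay": 0,"az": 0,"jaw": -1},
    {"x": 0.02,"y": 0.012,"z": 0,"ax": 0,"ay": 0,"az": 0,"jaw": -1},
    {"x": 0.02,"y": 0.025,"z": 0,"ax": 0,"ay": 0,"az": 0,"jaw": -1},
    {"x": 0.02,"y": 0.025,"z": 0,"ax": 0,"ay": 0,"az": 0,"jaw": -1},
    {"x": 0.01,"y": 0.025,"z": 0,"ax": 0,"ay": 0,"az": 0,"jaw": -1},
    {"x": 0,"y": 0.025,"z": 0,"ax": 0,"ay": 0,"az": 0,"jaw": -1},
    {"x": 0,"y": 0.025,"z": 0,"ax": 0,"ay": 0,"az": 0,"jaw": -1},
    {"x": 0,"y": 0.025,"z": 0,"ax": 0,"ay": 0,"az": 0,"jaw": -1},
    {"x": 0,"y": 0.025,"z": 0,"ax": 0,"ay": 0,"az": 0,"jaw": -1},
    {"x": 0,"y": 0.025,"z": 0,"ax": 0,"ay": 0,"az": 0,"jaw": -1},
  ],
)

```text
time: 17.85
tool_pos: [529.7, -42.1, 35.5]
tcp_rot: [3.141, -0.002, -3.073]
contact_force: [-4.9, 0.2, -0.3]
grip_width: 20.2
finger_force: 30.0
```

Request:
send_rows(
  rows=[
    {"x": 0.02,"y": 0,"z": 0,"ax": 0,"ay": 0,"az": 0,"jaw": -1},
    {"x": 0.02,"y": 0.012,"z": 0,"ax": 0,"ay": 0,"az": 0,"jaw": -1},
    {"x": 0.02,"y": 0.025,"z": 0,"ax": 0,"ay": 0,"az": 0,"jaw": -1},
    {"x": 0.02,"y": 0.025,"z": 0,"ax": 0,"ay": 0,"az": 0,"jaw": -1},
    {"x": 0.01,"y": 0.025,"z": 0,"ax": 0,"ay": 0,"az": 0,"jaw": -1},
    {"x": 0,"y": 0.025,"z": 0,"ax": 0,"ay": 0,"az": 0,"jaw": -1},
    {"x": 0,"y": 0.025,"z": 0,"ax": 0,"ay": 0,"az": 0,"jaw": -1},
    {"x": 0,"y": 0.025,"z": 0,"ax": 0,"ay": 0,"az": 0,"jaw": -1},
    {"x": 0,"y": 0.025,"z": 0,"ax": 0,"ay": 0,"az": 0,"jaw": -1},
    {"x": 0,"y": 0.025,"z": 0,"ax": 0,"ay": 0,"az": 0,"jaw": -1},
  ],
)

```text
time: 19.1
tool_pos: [529.4, -37.2, 35.5]
tcp_rot: [3.141, -0.002, -3.073]
contact_force: [-5.0, -0.1, -0.8]
grip_width: 20.4
finger_force: 30.0
```

Request:
send_rows(
  rows=[
    {"x": 0.02,"y": 0,"z": 0,"ax": 0,"ay": 0,"az": 0,"jaw": -1},
    {"x": 0.02,"y": 0.012,"z": 0,"ax": 0,"ay": 0,"az": 0,"jaw": -1},
    {"x": 0.02,"y": 0.025,"z": 0,"ax": 0,"ay": 0,"az": 0,"jaw": -1},
    {"x": 0.02,"y": 0.025,"z": 0,"ax": 0,"ay": 0,"az": 0,"jaw": -1},
    {"x": 0.01,"y": 0.025,"z": 0,"ax": 0,"ay": 0,"az": 0,"jaw": -1},
    {"x": 0,"y": 0.025,"z": 0,"ax": 0,"ay": 0,"az": 0,"jaw": -1},
    {"x": 0,"y": 0.025,"z": 0,"ax": 0,"ay": 0,"az": 0,"jaw": -1},
    {"x": 0,"y": 0.025,"z": 0,"ax": 0,"ay": 0,"az": 0,"jaw": -1},
    {"x": 0,"y": 0.025,"z": 0,"ax": 0,"ay": 0,"az": 0,"jaw": -1},
    {"x": 0,"y": 0.025,"z": 0,"ax": 0,"ay": 0,"az": 0,"jaw": -1},
  ],
)

```text
time: 20.35
tool_pos: [530.0, -32.2, 35.8]
tcp_rot: [3.141, -0.0, -3.073]
contact_force: [-1.7, 1.7, -1.0]
grip_width: 20.3
finger_force: 30.1
```

Request:
send_rows(
  rows=[
    {"x": 0.02,"y": 0,"z": 0,"ax": 0,"ay": 0,"az": 0,"jaw": -1},
    {"x": 0.02,"y": 0.012,"z": 0,"ax": 0,"ay": 0,"az": 0,"jaw": -1},
    {"x": 0.02,"y": 0.025,"z": 0,"ax": 0,"ay": 0,"az": 0,"jaw": -1},
    {"x": 0.02,"y": 0.025,"z": 0,"ax": 0,"ay": 0,"az": 0,"jaw": -1},
    {"x": 0.01,"y": 0.025,"z": 0,"ax": 0,"ay": 0,"az": 0,"jaw": -1},
    {"x": 0,"y": 0.025,"z": 0,"ax": 0,"ay": 0,"az": 0,"jaw": -1},
    {"x": 0,"y": 0.025,"z": 0,"ax": 0,"ay": 0,"az": 0,"jaw": -1},
    {"x": 0,"y": 0.025,"z": 0,"ax": 0,"ay": 0,"az": 0,"jaw": -1},
    {"x": 0,"y": 0.025,"z": 0,"ax": 0,"ay": 0,"az": 0,"jaw": -1},
    {"x": 0,"y": 0.025,"z": 0,"ax": 0,"ay": 0,"az": 0,"jaw": -1},
  ],
)

```text
time: 21.6
tool_pos: [529.7, -27.3, 35.8]
tcp_rot: [3.142, 0.0, -3.073]
contact_force: [-0.5, 0.1, -0.9]
grip_width: 20.4
finger_force: 30.0
```

Request:
send_rows(
  rows=[
    {"x": 0.02,"y": 0,"z": 0,"ax": 0,"ay": 0,"az": 0,"jaw": -1},
    {"x": 0.02,"y": 0.012,"z": 0,"ax": 0,"ay": 0,"az": 0,"jaw": -1},
    {"x": 0.02,"y": 0.025,"z": 0,"ax": 0,"ay": 0,"az": 0,"jaw": -1},
    {"x": 0.02,"y": 0.025,"z": 0,"ax": 0,"ay": 0,"az": 0,"jaw": -1},
    {"x": 0.01,"y": 0.025,"z": 0,"ax": 0,"ay": 0,"az": 0,"jaw": -1},
    {"x": 0,"y": 0.025,"z": 0,"ax": 0,"ay": 0,"az": 0,"jaw": -1},
    {"x": 0,"y": 0.025,"z": 0,"ax": 0,"ay": 0,"az": 0,"jaw": -1},
    {"x": 0,"y": 0.025,"z": 0,"ax": 0,"ay": 0,"az": 0,"jaw": -1},
    {"x": 0,"y": 0.025,"z": 0,"ax": 0,"ay": 0,"az": 0,"jaw": -1},
    {"x": 0,"y": 0.025,"z": 0,"ax": 0,"ay": 0,"az": 0,"jaw": -1},
  ],
)

```text
time: 22.85
tool_pos: [528.5, -22.2, 35.6]
tcp_rot: [3.141, -0.002, -3.073]
contact_force: [-4.3, -0.6, -0.3]
grip_width: 20.3
finger_force: 30.0
```

The hole is felt near TCP y = -29: free at -27.3, edge at -32.2, and face at -37.2 and -22.2. I hop back there and press a little deeper.

Request:
send_rows(
  rows=[
    {"x": 0.02,"y": 0,"z": 0,"ax": 0,"ay": 0,"az": 0,"jaw": -1},
    {"x": 0.02,"y": -0.015,"z": 0,"ax": 0,"ay": 0,"az": 0,"jaw": -1},
    {"x": 0.02,"y": -0.033,"z": 0,"ax": 0,"ay": 0,"az": 0,"jaw": -1},
    {"x": 0.02,"y": -0.033,"z": 0,"ax": 0,"ay": 0,"az": 0,"jaw": -1},
    {"x": 0.01,"y": -0.033,"z": 0,"ax": 0,"ay": 0,"az": 0,"jaw": -1},
    {"x": 0,"y": -0.033,"z": 0,"ax": 0,"ay": 0,"az": 0,"jaw": -1},
    {"x": -0.008,"y": -0.033,"z": 0,"ax": 0,"ay": 0,"az": 0,"jaw": -1},
    {"x": -0.012,"y": -0.033,"z": 0,"ax": 0,"ay": 0,"az": 0,"jaw": -1},
    {"x": -0.012,"y": -0.033,"z": 0,"ax": 0,"ay": 0,"az": 0,"jaw": -1},
    {"x": -0.012,"y": -0.033,"z": 0,"ax": 0,"ay": 0,"az": 0,"jaw": -1},
  ],
)

```text
time: 24.1
tool_pos: [532.1, -28.7, 35.8]
tcp_rot: [3.141, -0.0, -3.073]
contact_force: [-0.2, 0.7, -1.0]
grip_width: 20.1
finger_force: 30.0
```

Request:
send_rows(
  rows=[
    {"x": -0.01,"y": 0,"z": 0,"ax": 0,"ay": 0,"az": 0,"jaw": -1},
    {"x": -0.02,"y": 0,"z": 0,"ax": 0,"ay": 0,"az": 0,"jaw": -1},
    {"x": -0.03,"y": 0,"z": 0,"ax": 0,"ay": 0,"az": 0,"jaw": -1},
    {"x": -0.04,"y": 0,"z": 0,"ax": 0,"ay": 0,"az": 0,"jaw": -1},
    {"x": -0.05,"y": 0,"z": 0,"ax": 0,"ay": 0,"az": 0,"jaw": -1},
    {"x": -0.06,"y": 0,"z": 0,"ax": 0,"ay": 0,"az": 0,"jaw": -1},
    {"x": -0.07,"y": 0,"z": 0,"ax": 0,"ay": 0,"az": 0,"jaw": -1},
    {"x": -0.08,"y": 0,"z": 0,"ax": 0,"ay": 0,"az": 0,"jaw": -1},
    {"x": -0.08,"y": 0,"z": 0,"ax": 0,"ay": 0,"az": 0,"jaw": -1},
    {"x": -0.08,"y": 0,"z": 0,"ax": 0,"ay": 0,"az": 0,"jaw": -1},
  ],
)

```text
time: 25.35
tool_pos: [548.1, -27.6, 35.8]
tcp_rot: [3.141, -0.0, -3.073]
contact_force: [-0.1, 0.9, -1.2]
grip_width: 20.5
finger_force: 30.0
```

Request:
send_rows(
  rows=[
    {"x": -0.012,"y": 0,"z": 0,"ax": 0,"ay": 0,"az": 0,"jaw": -1},
    {"x": -0.025,"y": 0,"z": 0,"ax": 0,"ay": 0,"az": 0,"jaw": -1},
    {"x": -0.038,"y": 0,"z": 0,"ax": 0,"ay": 0,"az": 0,"jaw": -1},
    {"x": -0.05,"y": 0,"z": 0,"ax": 0,"ay": 0,"az": 0,"jaw": -1},
    {"x": -0.062,"y": 0,"z": 0,"ax": 0,"ay": 0,"az": 0,"jaw": -1},
    {"x": -0.075,"y": 0,"z": 0,"ax": 0,"ay": 0,"az": 0,"jaw": -1},
    {"x": -0.085,"y": 0,"z": 0,"ax": 0,"ay": 0,"az": 0,"jaw": -1},
    {"x": -0.095,"y": 0,"z": 0,"ax": 0,"ay": 0,"az": 0,"jaw": -1},
    {"x": -0.095,"y": 0,"z": 0,"ax": 0,"ay": 0,"az": 0,"jaw": -1},
    {"x": -0.095,"y": 0,"z": 0,"ax": 0,"ay": 0,"az": 0,"jaw": -1},
  ],
)

```text
time: 26.6
tool_pos: [567.0, -26.3, 35.8]
tcp_rot: [3.141, -0.0, -3.073]
contact_force: [-0.1, 0.4, -1.5]
grip_width: 20.1
finger_force: 30.0
```

Request:
send_rows(
  rows=[
    {"x": -0.003,"y": 0,"z": 0,"ax": 0,"ay": 0,"az": 0,"jaw": -1},
    {"x": -0.006,"y": 0,"z": 0,"ax": 0,"ay": 0,"az": 0,"jaw": -1},
    {"x": -0.009,"y": 0,"z": 0,"ax": 0,"ay": 0,"az": 0,"jaw": -1},
    {"x": -0.012,"y": 0,"z": 0,"ax": 0,"ay": 0,"az": 0,"jaw": -1},
    {"x": -0.015,"y": 0,"z": 0,"ax": 0,"ay": 0,"az": 0,"jaw": -1},
    {"x": -0.017,"y": 0,"z": 0,"ax": 0,"ay": 0,"az": 0,"jaw": -1},
    {"x": -0.017,"y": 0,"z": 0,"ax": 0,"ay": 0,"az": 0,"jaw": -1},
    {"x": -0.017,"y": 0,"z": 0,"ax": 0,"ay": 0,"az": 0,"jaw": -1},
    {"x": -0.017,"y": 0,"z": 0,"ax": 0,"ay": 0,"az": 0,"jaw": -1},
    {"x": -0.017,"y": 0,"z": 0,"ax": 0,"ay": 0,"az": 0,"jaw": -1},
  ],
)

```text
time: 27.85
tool_pos: [570.5, -26.1, 35.8]
tcp_rot: [3.142, 0.0, -3.073]
contact_force: [0.1, 0.4, -0.6]
grip_width: 20.5
finger_force: 30.0
```

Request:
send_rows(
  rows=[
    {"x": -0.001,"y": 0,"z": 0,"ax": 0,"ay": 0,"az": 0,"jaw": -1},
    {"x": -0.002,"y": 0,"z": 0,"ax": 0,"ay": 0,"az": 0,"jaw": -1},
    {"x": -0.003,"y": 0,"z": 0,"ax": 0,"ay": 0,"az": 0,"jaw": -1},
    {"x": -0.004,"y": 0,"z": 0,"ax": 0,"ay": 0,"az": 0,"jaw": -1},
    {"x": -0.004,"y": 0,"z": 0,"ax": 0,"ay": 0,"az": 0,"jaw": -1},
    {"x": -0.004,"y": 0,"z": 0,"ax": 0,"ay": 0,"az": 0,"jaw": -1},
    {"x": -0.004,"y": 0,"z": 0,"ax": 0,"ay": 0,"az": 0,"jaw": -1},
    {"x": -0.004,"y": 0,"z": 0,"ax": 0,"ay": 0,"az": 0,"jaw": -1},
    {"x": -0.004,"y": 0,"z": 0,"ax": 0,"ay": 0,"az": 0,"jaw": -1},
    {"x": -0.004,"y": 0,"z": 0,"ax": 0,"ay": 0,"az": 0,"jaw": -1},
  ],
)

```text
time: 29.1
tool_pos: [570.8, -26.0, 35.6]
tcp_rot: [3.141, -0.001, -3.073]
contact_force: [-5.5, -1.0, -0.1]
grip_width: 20.3
finger_force: 30.0
```

The handle met the rail at 5.5 N, at the expected depth, so the pin is home. Now I release gently, then go straight up.

Request:
send_rows(
  rows=[
    {"x": 0,"y": 0,"z": 0.004,"ax": 0,"ay": 0,"az": 0,"jaw": -1},
    {"x": 0,"y": 0,"z": 0.008,"ax": 0,"ay": 0,"az": 0,"jaw": -1},
    {"x": 0,"y": 0,"z": 0.008,"ax": 0,"ay": 0,"az": 0,"jaw": -0.1},
    {"x": 0,"y": 0,"z": 0.008,"ax": 0,"ay": 0,"az": 0,"jaw": -0.1},
    {"x": 0,"y": 0,"z": 0.008,"ax": 0,"ay": 0,"az": 0,"jaw": -0.1},
    {"x": 0,"y": 0,"z": 0.008,"ax": 0,"ay": 0,"az": 0,"jaw": -0.1},
    {"x": 0,"y": 0,"z": 0.008,"ax": 0,"ay": 0,"az": 0,"jaw": -0.1},
    {"x": 0,"y": 0,"z": 0.008,"ax": 0,"ay": 0,"az": 0,"jaw": -0.1},
    {"x": 0,"y": 0,"z": 0.008,"ax": 0,"ay": 0,"az": 0,"jaw": -0.1},
    {"x": 0,"y": 0,"z": 0.008,"ax": 0,"ay": 0,"az": 0,"jaw": -0.1},
  ],
)

```text
time: 30.35
tool_pos: [571.3, -26.0, 34.2]
tcp_rot: [3.141, 0.0, -3.073]
contact_force: [0.1, -0.2, -0.2]
grip_width: 41.8
finger_force: 0.0
```

```bash
python3 w.py w5; python3 - <<'E'
from h import *
im,d=bot.capture("scene"); a=cv2.cvtColor(im,cv2.COLOR_RGB2BGR)[150:290,200:360]
b=cv2.imread("pics/w5.png")[150:350,150:400]
cv2.imwrite("pics/c5.png",np.hstack([cv2.resize(a,(440,400)),cv2.resize(b,(360,400))]))
E
```

```text
30.35 [571.32940261 -26.00316907  34.19985615] [ 3.14148787e+00  6.86325498e-05 -3.07291026e+00] [-1.79539278e-01  6.04811174e-01  1.59745910e+00  1.46738393e-04
  9.39281603e-01 -1.81910463e+00] [ 0.05295403 -0.21380849 -0.23755619]
```

View pics/c5.png

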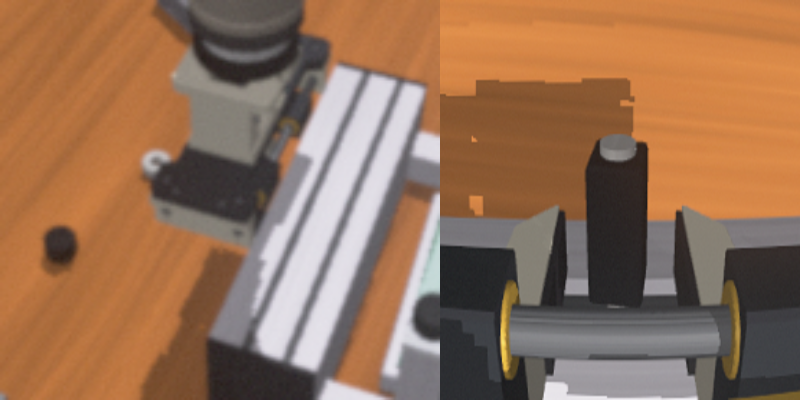

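The pin stands in the slot with its handle against the rail, at (615,225) in the right panel. Both fingers are clear of it. I lift away.

Request:
send_rows(
  rows=[
    {"x": 0,"y": 0,"z": -0.03,"ax": 0,"ay": 0,"az": 0,"jaw": -0.1},
    {"x": 0,"y": 0,"z": -0.08,"ax": 0,"ay": 0,"az": 0,"jaw": -0.1},
    {"x": 0,"y": 0,"z": -0.15,"ax": 0,"ay": 0,"az": 0,"jaw": -0.1},
    {"x": 0,"y": 0,"z": -0.25,"ax": 0,"ay": 0,"az": 0,"jaw": -0.1},
    {"x": 0.05,"y": 0,"z": -0.37,"ax": 0,"ay": 0,"az": 0,"jaw": -0.1},
    {"x": 0.2,"y": 0,"z": -0.5,"ax": 0,"ay": 0,"az": 0,"jaw": -0.1},
    {"x": 0.35,"y": 0,"z": -0.62,"ax": 0,"ay": 0,"az": 0,"jaw": -0.1},
    {"x": 0.45,"y": 0,"z": -0.7,"ax": 0,"ay": 0,"az": 0,"jaw": -0.1},
    {"x": 0.5,"y": 0,"z": -0.75,"ax": 0,"ay": 0,"az": 0,"jaw": -0.1},
    {"x": 0.5,"y": 0,"z": -0.75,"ax": 0,"ay": 0,"az": 0,"jaw": -0.1},
  ],
)

```text
time: 31.7
tool_pos: [471.9, -33.0, 185.3]
tcp_rot: [-3.141, 0.002, -3.073]
contact_force: [0.7, 0.1, -0.5]
grip_width: 41.3
finger_force: 0.0
```

```bash
python3 - <<'E'
from h import *
m,f,R,c=model("top")
for k in range(2):
    im,d=bot.capture("top")
    v,u=np.mgrid[0:420,0:560]; X=np.stack([(u-m["cx"])/f*d,(v-m["cy"])/f*d,d],-1)@R.T+c
    M=(im.max(-1)<60)&(X[...,2]>35)&(X[...,2]<75)&(X[...,0]>520)&(X[...,0]<600)&(abs(X[...,1]+22)<30)
    P=X[M]; print(len(P), len(P) and (P.min(0),P.max(0),P.mean(0)))
o=bot.get_obs(); print(o["time"],o["tool_pos"],o["contact_force"])
sc,_=bot.capture("scene"); a=cv2.cvtColor(sc,cv2.COLOR_RGB2BGR)[150:290,200:360]
cv2.imwrite("pics/s6.png",cv2.cvtColor(sc,cv2.COLOR_RGB2BGR)); cv2.imwrite("pics/c6.png",np.hstack([cv2.resize(a,(400,350)),cv2.resize(cv2.cvtColor(im,cv2.COLOR_RGB2BGR)[140:240,230:344],(400,350))]))
E
```

```text
0 0
0 0
31.8 [471.97931516 -32.91030143 184.0125343 ] [-0.64770279  0.24618879  0.33201315]
```

View pics/c6.png

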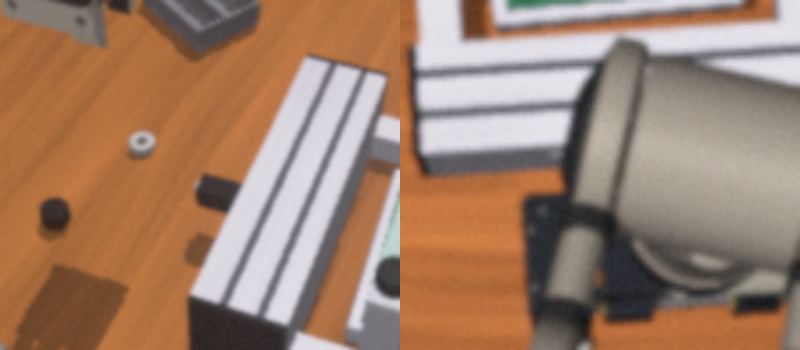

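The left panel shows the handle standing against the rail front at crop (220,192), still in place. The nut and ring are where they were. One quick numeric check of the depth, then I hand in.

```bash
python3 - <<'E'
from h import *
print(at_z("scene",[(200+204*.4,150+176*.4)],60).round(1),"handle rear top-left; expect x ~549-551 if home")
o=bot.get_obs(); print(o["contact_force"],o["finger_force"])
print(bot.close_job())
E
```

```text
[[553.5 -24.6  60. ]] handle rear top-left; expect x ~549-551 if home
[ 0.2100135   0.10515548 -1.07320771] 0.0
the job is handed in; nothing more can be done
None
```

The locking pin was pushed through the felt hole until its handle met the rail (about 5.5 N), then released; the arm is clear and the job was handed in at about 32 s, though no verdict came back.

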